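# Return the measuring cup through the one-way flap

## Task

Put the measuring cup away in the return lane: stand it upright in the lane's open mouth, then slide it along the lane floor, without lifting it again, so that the cup itself pushes the sprung one-way flap open (do not open the flap with the gripper) and goes on, gently, until you feel it press firmly against the sprung rubber pad near the end, held there a moment but never rammed. Let go and leave the cup standing against the pad with the flap shut behind it; leave the ramekin, the clip and the peel where they are.

Things in the scene. Friction and masses are not known exactly. Their poses are not given: they have to be found in the camera images.
- cup: Copper-toned aluminium measuring cup, open top, no handle: straight and round, 56 mm diameter, 95 mm tall, 3 mm wall, 150 to 310 g. Origin: centre of its underside, z up. It stands near the counter's front edge; it and the ramekin trade places. Grip it near the top (lane parts reach 46 mm over the counter), fingers in line with the lane, one ahead, one behind: gripped across it tips.
- lane: Fixed wooden return lane: 6 mm plywood floor, 363 mm long, between two walls 76 mm apart inside, 12 mm thick, 34 mm high over the counter; open on top and at the mouth. Origin: on the counter under the middle of the shut flap; x = push direction, z up. Mouth at x = -120 mm, end at +243 mm. In the mouth the cup fits ahead of the flap with its centre at x = -85 to -40 mm, y = 0.
- stop_box: End board with sprung rubber pad (44 mm wide, 9 to 35 mm over the counter). Origin and axes are the lane's and do not show where the pad is: clamped elsewhere each time, it meets the cup with the cup's centre at lane x = 85 to 125 mm; find it by feel at 15 mm/s or less. Yields 1 mm per 2 N over 6 mm, damped, then solid. 4 N on it is firm (floor drag of 1 to 4 N comes on top), over 15 N rams it.
- ramekin: Bystander: white porcelain ramekin, 78 mm across the rim, 45 mm tall. Origin: centre of its underside.
- clip: Bystander: steel spring clip, 70 x 22 mm and about 20 mm high, lying on the counter. Origin: centre of its underside.
- peel: Bystander: short oak turning peel, 255 mm long, blade 85 mm wide, up to 12 mm thick, lying flat. Origin: on the underside at about the middle of its length; x runs towards the blade.
- flap: Sprung one-way flap: upright aluminium plate 55 mm wide, 5 mm thick, 8 to 38 mm above the counter. Origin on its hinge line (lane x = 0, y = +37 mm), plate runs along its -y. Shut, its axes are parallel to the lane's; it turns about z only towards lane +x, up to 1.5 rad, sprung shut with 0.07 to 0.18 N m (2 to 5 N on the cup). It falls shut once the cup's centre is past lane x = 79 mm.
Mind the look-alikes: they are no part of the job. Leave any red or yellow look-alike of the cup alone.

How it is judged:
By the outcome, as a careful person would: the job done as asked, in the order asked, and still so for the second after the job is handed in, with the robot touching nothing.
It also fails if it takes over 54 s, if anything falls off the work surface, if the arm or the gripper's body presses on something with over 40 N, if the wrist force passes 120 N, or if a joint passes its speed limit or range.

## Robot

A 6-joint arm with a two-finger parallel gripper is mounted at the origin on the work surface. World frame = base frame: x ahead of the robot, y to its left, z up, the work surface at z = 0. Lengths are in mm, angles in degrees, forces in N, time in s.
With the tool pointing down it reaches from about 350 to 850 mm from the base axis. Payload 8.1 kg.
Tool frame: the origin (TCP) lies midway between the tips of the shut fingers; the grasp point (between the pads) lies 19 mm behind it; x points along the fingers, y is the direction in which the jaws open and shut, and the axes are right-handed (so a half turn about x gives the same grasp; the last joint's range is limited). The gripper opens to 85 mm and grips with 20 to 120 N. Pads are 22 mm wide; open, the fingers measure 114 mm over their backs; the gripper's body (76 mm by 85 mm) begins 54 mm behind the grasp point. The pads swing forward as they close: fully open they stand 13 mm farther back than shut.
Start: joints at [-72.559, 7.471, 85.268, -0, 87.261, -4.893], TCP at [228.022, -554.988, 231.292] pointing down, gripper open.
Joint ranges: [-169.43, 169.43], [-51.17, 129.36], [1.28, 143.12], [-76.62, 256.62], [0, 156.53], [-152.29, 152.29]. Speed limits (degrees/s): [136.94, 136.94, 159.86, 180, 180, 180].

## Interface

Orientations are given as [roll, pitch, yaw] about the fixed x, y, z axes, in that order (R = Rz(yaw) Ry(pitch) Rx(roll)).
In Python, from bench import r gives the robot as it stands.
- The arm moves only by the tool move_arm, never from a script. Its argument "deltas" is a list of rows, each a list of 2 entries, a list of its own where there are three numbers: the shift along the tool's x, y, z in mm, then the turn about the tool's x in degrees. A call has 1 to 12 rows; each row is the pose to reach, as a shift and turn from the pose measured when the call began, along the tool's axes at that moment; what a row does not reach only later rows make up. A row lasts 1/8 s, in which the tool goes at most 62.5 mm and 10.7 degrees, less where a joint would pass 70% of its speed; a pose out of reach is approached as far as the arm can. A call with a gripper value outside its range is refused whole. "jaw" is the opening, from -1 (shut) to 1 (fully open), set as the call begins (left out, the last holds). The fingers move at their own pace and stop on an object; "squeeze" is the grip in N (left out, the last holds). Time passes only in rows, so rows that repeat a pose let the fingers close. It gives the time, the measured TCP pose, the force and the opening at its end, in the units of the state.
- r.sense(): the state, without advancing time (a new reading comes with each control period).
- r.snapshot(name): name is "scene" or "side" or "wrist"; returns (picture, depth): 384x512x3 uint8, red, green, blue; 384x512 float32, mm along the optical axis (not along the pixel's ray), 0 where there is no reading.
- r.get_calibration(name): a dict with "fovy" (degrees; the focal length in pixels is half the picture's height over the tangent of half this angle, whatever the lens; pixels are square), "cx", "cy" (the principal point, pixels), "position" and "attitude" of the camera in the world; the wrist camera has in their place "tool_from_camera" (4x4, takes a point from camera to tool coordinates, whose origin is the TCP and whose axes are the tool frame's). Camera axes: x right, y down, z forward; pixel columns grow to the right and rows downward; lengths in mm; the calibration is good to about 2 mm. The wrist camera is an equidistant fisheye: a pixel r from the principal point sees the ray r / f radians off the axis. A picture is of the moment at which its call begins: read the wrist's pose just before it. get_calibration takes no time and is no camera call.
- r.hand_in(): hands the job in, once; it reports no verdict.
The state is a dict: "time": time; "joint_pos": joint angles; "qd": joint speeds; "joint_efforts": joint torques, N m; "tool_pos": TCP position; "tcp_rot": TCP orientation; "ft_force": force on the tool from outside, world axes, zero at the start; "wrist_torque": the same for the moment, N m; "finger_gap": finger opening in mm.
Only numpy, scipy, OpenCV 4.12 (cv2) and the standard library are available. Lean on these libraries where they do the work, as an engineer would, in place of code of your own. Each camera call takes 0.05 s, during which the arm holds its last target. There are 200 camera calls.

## Working session

There is one attempt and no reset: what is moved stays moved. The work goes in short steps, Python scripts to look and compute and a tool call to move; the robot and the scene stay as the last step left them, time stands still between calls to the robot, and variables do not carry over. Pictures are saved under pics/ and viewed, about 8 in all and at most 12, crops included, and the job is handed in when it is done.

Besides the shell and the picture viewer there is one more tool, called after "Emit:" in YAML: its name, and indented under it one key for each argument. move_arm: Moves the arm, as the interface text tells. Its arguments: {"type":"object","properties":{"deltas":{"type":"array","items":{"type":"array"}},"jaw":{"type":"number"},"squeeze":{"type":"number"}},"required":["deltas"]}

```bash
ls; mkdir -p pics; cat > h.py <<'E'
import numpy as np, cv2
from scipy.spatial.transform import Rotation as Ro
from bench import r
def campose(n):
    c=r.get_calibration(n)
    return c
E
python3 - <<'E'
from h import *
np.set_printoptions(suppress=True,precision=3)
s=r.sense();print(s)
ims=[]
for n in("scene","side","wrist"):
    p,d=r.snapshot(n);np.save(f"{n}_d.npy",d);cv2.imwrite(f"pics/{n}0.png",p[:,:,::-1]);ims.append(p[:,:,::-1]);print(n,r.get_calibration(n))
E
```

```text
pics
{'time': 0.0, 'joint_pos': array([-72.558,   7.515,  85.331,  -0.002,  87.262,  -4.893]), 'qd': array([ 0.023, -0.012,  0.064, -0.037,  0.065,  0.029]), 'joint_efforts': array([  0.   , -56.939, -50.056,  -0.   ,   0.015,   0.   ]), 'tool_pos': array([ 227.85 , -554.448,  230.238]), 'tcp_rot': array([-93.575,  89.893, 108.761]), 'ft_force': array([-0.127, -1.559, -0.421]), 'wrist_torque': array([ 0.044,  0.047, -0.005]), 'finger_gap': 85.4280951656087}
scene {'fovy': 55.37967927027195, 'cx': 258.51341348987614, 'cy': 195.27706351256103, 'position': array([1387.776,  188.677,  719.888]), 'attitude': array([-126.688,   -0.593,  103.079])}
side {'fovy': 55.94665314125877, 'cx': 261.87489526406904, 'cy': 190.21542935588133, 'position': array([ 446.434, -641.148,  796.752]), 'attitude': array([-139.735,    1.044,   -4.133])}
wrist {'fovy': 65.70646984690485, 'cx': 256.11023773657695, 'cy': 194.20905384746194, 'tool_from_camera': array([[  -0.001,   -0.321,    0.947, -142.415],
       [   1.   ,   -0.001,    0.001,    0.278],
       [   0.   ,    0.947,    0.321,  -82.761],
       [   0.   ,    0.   ,    0.   ,    1.   ]])}
```

View pics/scene0.png

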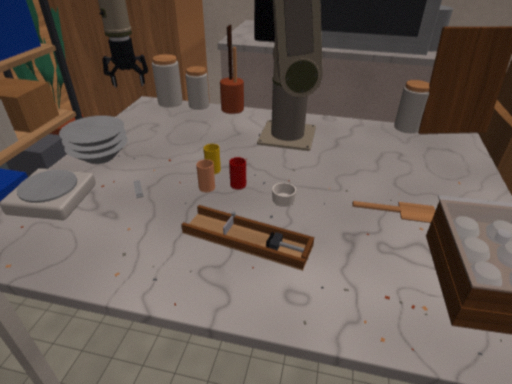

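View pics/side0.png

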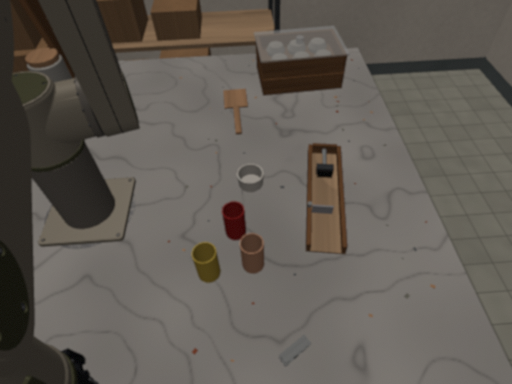

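Scene view: the cup candidates are copper (206,176), red (238,173) and yellow (212,158). I choose the copper one, which is at (252,254) in the side view. The lane runs from its mouth at about (325,248) in the side view, past the flap at (320,209), to the pad block at (325,170). The ramekin is at (250,177), the peel at (236,110) and the clip at (295,350).

```bash
cat >> h.py <<'E'
def world(n,d):
    """unproject fixed-camera depth to HxWx3 world points"""
    c=r.get_calibration(n);h,w=d.shape;f=h/2/np.tan(np.radians(c["fovy"]/2))
    u,v=np.meshgrid(np.arange(w),np.arange(h))
    P=np.stack([(u-c["cx"])/f*d,(v-c["cy"])/f*d,d],-1)
    P=P@Ro.from_euler("xyz",c["attitude"],degrees=True).as_matrix().T+c["position"]
    P[d<=0]=np.nan
    return P
def circ(p):
    A=np.c_[2*p,np.ones(len(p))];s=np.linalg.lstsq(A,(p**2).sum(1),rcond=None)[0]
    return s[:2],np.sqrt(s[2]+s[0]**2+s[1]**2)
E
python3 - <<'E'
from h import *
np.set_printoptions(suppress=True,precision=1)
for n,cb,lb in(("scene",(190,155,222,195),(175,200,320,270)),("side",(236,228,270,276),(298,138,352,255))):
    im=cv2.imread(f"pics/{n}0.png");W=world(n,np.load(f"{n}_d.npy"))
    x0,y0,x1,y1=cb
    q=W[y0:y1,x0:x1].reshape(-1,3);c=im[y0:y1,x0:x1].reshape(-1,3).astype(int)
    m=(c[:,2]-c[:,0]>40)&(q[:,2]>15)
    q=q[m];print(n,"cup zmax",np.nanpercentile(q[:,2],[5,50,98]),"circ all",circ(q[q[:,2]>20][:,:2]),"rim",circ(q[q[:,2]>88][:,:2]),(q[:,2]>88).sum())
    x0,y0,x1,y1=lb
    q=W[y0:y1,x0:x1].reshape(-1,3);c=im[y0:y1,x0:x1].reshape(-1,3).astype(int)
    m=(c[:,2]-c[:,0]>40)&(abs(q[:,2]-34)<6)
    R=cv2.minAreaRect(q[m][:,:2].astype(np.float32));print("lane",R,m.sum());print(cv2.boxPoints(R))
    m=(abs(q[:,2]-34)<20)&(abs(c[:,2]-c[:,0])<40)&(q[:,2]>15)
    print("counter z",np.nanmedian(W[250:300,100:180,2]))
    cv2.imwrite(f"pics/{n}_crop.png",cv2.resize(im[130:290,180:360],None,fx=4,fy=3.7,interpolation=cv2.INTER_CUBIC))
E
```

```text
scene cup zmax [19.9 64.4 94.6] circ all (array([ 409.3, -196.8]), np.float64(52.56003916752576)) rim (array([ 444.4, -202.5]), np.float64(26.368299074046295)) 78
lane ((656.2988891601562, -9.22491455078125), (362.7509460449219, 102.88040161132812), 80.4563980102539) 972
[[ 575.5 -179.6]
 [ 677.  -196.6]
 [ 737.1  161.1]
 [ 635.6  178.2]]
counter z -0.3385360940968667
side cup zmax [17.8 46.8 96.7] circ all (array([ 437.7, -170.1]), np.float64(47.10475522550266)) rim (array([ 440.5, -201.7]), np.float64(26.0900075703758)) 50
lane ((653.2317504882812, -8.718795776367188), (354.7275085449219, 95.07176971435547), 80.24388885498047) 622
[[ 576.3 -175.5]
 [ 670.  -191.6]
 [ 730.1  158. ]
 [ 636.4  174.1]]
counter z 0.04123551668806158
```

View pics/side_crop.png

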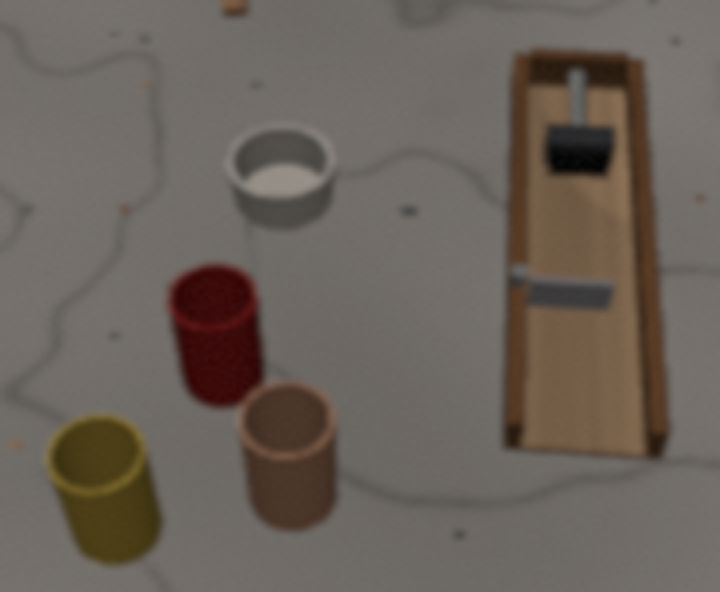

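The crop confirms the copper cup, with the red one at its upper left and the yellow one further left. The lane hinge is on the left, so the push direction is world +y.

```bash
cat >> h.py <<'E'
CUP=np.array([442.5,-202.]);YAW=80.35
U=np.array([np.cos(np.radians(YAW)),np.sin(np.radians(YAW))]);V=np.array([-U[1],U[0]])
ORG=np.array([654.8,-9.])-61.5*U
def lane(p): q=np.asarray(p)[:2]-ORG; return np.round([q@U,q@V],1)
def lw(x,y=0): return ORG+x*U+y*V
def go(t):
    s=r.sense();R=Ro.from_euler("xyz",s["tcp_rot"],degrees=True).as_matrix()
    y=R[:,1];a=np.degrees(np.arctan2(y[1],y[0]))
    turn=(YAW-a+90)%180-90   # world ccw; tool x points down => -turn about tool x
    print("t",s["time"],"pos",s["tool_pos"],"yaw",a,"F",s["ft_force"],"gap",s["finger_gap"],"q",s["joint_pos"])
    print("tiltx",R[:,0],"delta tool",R.T@(np.asarray(t)-s["tool_pos"]),"turn",-turn)
E
python3 - <<'E'
from h import *
np.set_printoptions(suppress=True,precision=3)
W=world("scene",np.load("scene_d.npy"))
im=cv2.imread("pics/scene0.png").astype(int)
m=(im[:,:,2]-im[:,:,1]>80)&(im[:,:,1]<50)&(W[:,:,2]>88)&(W[:,:,2]<110);q=W[m]
print("red",circ(q[:,:2]),len(q))
for z in (190,57): go([*CUP,z])
print("org",ORG,"place",lw(-65),lane(CUP))
E
```

```text
red (array([ 403.714, -104.605]), np.float64(26.32027594658777)) 12
t 0.15 pos [ 227.918 -554.576  230.468] yaw -67.66247840506428 F [-0.176  0.116 -0.549] gap 85.24592751339823 q [-72.557   7.508  85.313   0.     87.262  -4.895]
tiltx [-0.     0.001 -1.   ] delta tool [  40.867 -244.505 -332.476] turn 31.987521594935743
t 0.15 pos [ 227.918 -554.576  230.468] yaw -67.66247840506428 F [-0.176  0.116 -0.549] gap 85.24592751339823 q [-72.557   7.508  85.313   0.     87.262  -4.895]
tiltx [-0.     0.001 -1.   ] delta tool [ 173.867 -244.312 -332.459] turn 31.987521594935743
org [644.491 -69.63 ] place [ 633.595 -133.71 ] [-164.4  176.9]
```

Emit:
move_arm:
  deltas:
    - [[2,-12,-16],2]
    - [[6,-40,-54],6]
    - [[12,-70,-96],10]
    - [[17,-102,-139],14]
    - [[22,-134,-182],18]
    - [[27,-166,-226],22]
    - [[33,-198,-269],26]
    - [[38,-226,-307],30]
    - [[41,-242,-329],32]
    - [[41,-244,-332],32]
    - [[41,-244,-332],32]
  jaw: 1
  squeeze: 25

```text
time: 1.52
tool_pos: [442.0, -203.0, 189.8]
tcp_rot: [-44.1, 89.9, 126.3]
ft_force: [-0.7, -0.3, 0.0]
finger_gap: 85.3
```

```bash
python3 - <<'E'
from h import *
np.set_printoptions(suppress=True,precision=2)
go([*CUP,57])
s=r.sense();p,d=r.snapshot("wrist");cv2.imwrite("pics/w1.png",p[:,:,::-1]);np.save("w1.npy",d)
c=r.get_calibration("wrist");h,w=d.shape;f=h/2/np.tan(np.radians(c["fovy"]/2))
u,v=np.meshgrid(np.arange(w)-c["cx"],np.arange(h)-c["cy"]);rr=np.hypot(u,v)+1e-9;th=rr/f
P=np.stack([u/rr*np.tan(th)*d,v/rr*np.tan(th)*d,d,np.ones_like(d)],-1)@c["tool_from_camera"].T
R=Ro.from_euler("xyz",s["tcp_rot"],degrees=True).as_matrix();W=P[:,:,:3]@R.T+s["tool_pos"];np.save("w1W.npy",W)
im=p.astype(int);m=(d>0)&(W[:,:,2]>85)&(W[:,:,2]<105)&(np.hypot(W[:,:,0]-CUP[0],W[:,:,1]-CUP[1])<40)
q=W[m];print(m.sum(),circ(q[:,:2]),q[:,2].mean(),q.min(0),q.max(0))
E
```

```text
t 1.525 pos [ 442.03 -202.98  189.81] yaw -99.59942646886684 F [-0.7  -0.31  0.02] gap 85.31703043595007 q [-30.73  -9.   105.94   0.03  83.13  68.87]
tiltx [-0.  0. -1.] delta tool [132.81  -0.91  -0.43] turn 0.05057353113318186
1036 (array([ 442.07, -202.63]), np.float64(26.135460671024457)) 92.63099347954862 [ 413.31 -229.71   85.01] [ 469.47 -174.8    96.72]
```

View pics/w1.png

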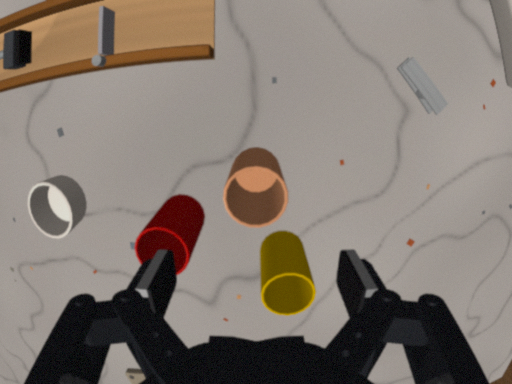

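The wrist view shows the copper cup at (256,190), centred between the fingers. Red is at (172,235) and yellow at (287,270), both clear of the fingers. I descend and grip.

Emit:
move_arm:
  deltas:
    - [[15,0,0],0]
    - [[50,0,0],0]
    - [[90,0,0],0]
    - [[120,0,0],0]
    - [[131,0,0],0]
    - [[132,0,0],0]
    - [[132,0,0],0]

```text
time: 2.45
tool_pos: [442.6, -204.0, 59.2]
tcp_rot: [-173.2, 89.9, -2.8]
ft_force: [0.4, -0.2, 0.6]
finger_gap: 85.4
```

Emit:
move_arm:
  deltas:
    - [[0,0,0],0]
    - [[0,0,0],0]
    - [[0,0,0],0]
    - [[0,0,0],0]
    - [[0,0,0],0]
    - [[0,0,0],0]
    - [[0,0,0],0]
    - [[0,0,0],0]
  jaw: -1
  squeeze: 30

```text
time: 3.45
tool_pos: [443.8, -204.3, 60.7]
tcp_rot: [174.1, 89.8, -15.5]
ft_force: [-0.1, 1.8, 6.8]
finger_gap: 56.0
```

Emit:
move_arm:
  deltas:
    - [[-5,0,0],0]
    - [[-20,0,0],0]
    - [[-40,0,0],0]
    - [[-60,0,0],0]
    - [[-68,0,0],0]
    - [[-70,0,0],0]

```text
time: 4.2
tool_pos: [443.8, -204.4, 131.4]
tcp_rot: [169.6, 89.7, -20.0]
ft_force: [0.3, 0.0, -3.4]
finger_gap: 56.1
```

```bash
python3 - <<'E'
from h import *
np.set_printoptions(suppress=True,precision=2)
go([*lw(-65),130])
print(lane(r.sense()["tool_pos"]))
E
```

```text
t 4.2 pos [ 443.83 -204.43  131.41] yaw -99.66314186956119 F [ 0.34  0.05 -3.41] gap 56.09357489714794 q [-30.78  -6.16 109.63   0.05  76.26  68.87]
tiltx [ 0. -0. -1.] delta tool [   2.14 -101.57 -175.19] turn -0.013141869561195563
[-166.5  175.2]
```

Emit:
move_arm:
  deltas:
    - [[0,-4,-7],0]
    - [[0,-16,-28],0]
    - [[0,-34,-58],0]
    - [[0,-54,-92],0]
    - [[0,-73,-126],0]
    - [[0,-90,-155],0]
    - [[1,-99,-170],0]
    - [[1,-101,-175],0]
    - [[1,-101,-175],0]

```text
time: 5.32
tool_pos: [632.9, -134.0, 130.2]
tcp_rot: [165.3, 89.8, -24.4]
ft_force: [0.5, -0.5, -2.6]
finger_gap: 56.3
```

```bash
cat >> h.py <<'E'
def look(tag):
    out={}
    for n in("scene","side"):
        p,d=r.snapshot(n);im=p[:,:,::-1];cv2.imwrite(f"pics/{n}_{tag}.png",im);out[n]=(im,world(n,d))
    return out
E
python3 - <<'E'
from h import *
np.set_printoptions(suppress=True,precision=2)
go([*lw(-65),68]);s=r.sense();print("tcp lane",lane(s["tool_pos"]))
o=look("b");crops=[]
for n,(im,W) in o.items():
    c=im.astype(int)
    near=np.hypot(W[...,0]-s["tool_pos"][0],W[...,1]-s["tool_pos"][1])<45
    m=(c[...,2]-c[...,0]>30)&near&(W[...,2]>62)&(W[...,2]<170);q=W[m]
    zz=q[:,2];print(n,len(q),zz.min(),zz.max())
    for lo,hi in((80,130),):
        k=(zz>lo)&(zz<hi);
        # outer side wall facing camera: fit circle w/ fixed radius 28
        from scipy.optimize import least_squares
        a=least_squares(lambda x:np.hypot(*(q[k][:,:2]-x).T)-28,s["tool_pos"][:2],loss="soft_l1").x
        print(" centre",a,lane(a),k.sum())
    v,u=np.nonzero(m);cx,cy=int(u.mean()),int(v.mean())
    crops.append(cv2.resize(im[max(cy-60,0):cy+80,max(cx-60,0):cx+100][:140,:160],(400,350),interpolation=cv2.INTER_CUBIC))
cv2.imwrite("pics/b.png",np.hstack(crops))
E
```

```text
t 5.325 pos [ 632.89 -134.04  130.15] yaw -99.64422494456457 F [ 0.47 -0.52 -2.6 ] gap 56.250320962791704 q [-16.48  18.12  83.73  -0.03  77.97  83.17]
tiltx [ 0. -0. -1.] delta tool [62.16 -0.5  -0.44] turn 0.005775055435435661
tcp lane [-65.4   0.6]
scene 675 69.28958308557765 167.00663853912715
 centre [ 631.45 -134.25] [-65.9   2. ] 289
side 490 69.39948016887058 167.92377264357333
 centre [ 629.4  -132.12] [-64.1   4.4] 272
```

View pics/b.png

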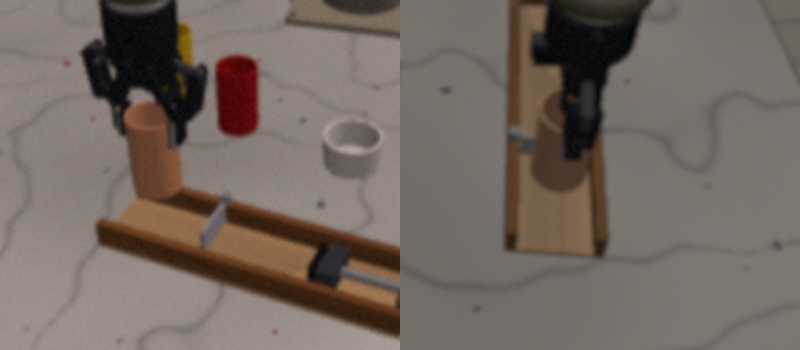

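The cup hangs upright over the mouth, ahead of the flap, and about 3 mm towards the hinge wall. I shift 3 mm while descending.

Emit:
move_arm:
  deltas:
    - [[6,0,-1],0]
    - [[22,0,-3],0]
    - [[40,0,-3],0]
    - [[52,0,-3],0]
    - [[57,0,-3],0]
    - [[58,0,-3],0]
    - [[58,0,-3],0]

```text
time: 6.3
tool_pos: [636.2, -135.2, 73.3]
tcp_rot: [167.9, 89.7, -21.8]
ft_force: [-0.2, 1.0, -2.5]
finger_gap: 56.3
```

Emit:
move_arm:
  deltas:
    - [[1,0,0],0]
    - [[2,0,0],0]
    - [[3,0,0],0]
    - [[3,0,0],0]

```text
time: 6.8
tool_pos: [636.1, -135.2, 70.2]
tcp_rot: [167.6, 89.7, -22.1]
ft_force: [0.3, -0.5, -3.1]
finger_gap: 56.0
```

Emit:
move_arm:
  deltas:
    - [[1,0,0],0]
    - [[2,0,0],0]
    - [[2.5,0,0],0]
    - [[2.5,0,0],0]

```text
time: 7.3
tool_pos: [636.1, -135.2, 67.6]
tcp_rot: [166.9, 89.7, -22.8]
ft_force: [0.1, -0.6, -2.5]
finger_gap: 56.1
```

Emit:
move_arm:
  deltas:
    - [[0.5,0,0],0]
    - [[1,0,0],0]
    - [[1.5,0,0],0]
    - [[1.5,0,0],0]

```text
time: 7.8
tool_pos: [636.5, -135.2, 66.8]
tcp_rot: [169.4, 89.7, -20.3]
ft_force: [-1.3, -0.4, 4.2]
finger_gap: 56.0
```

Emit:
move_arm:
  deltas:
    - [[0.3,-2,0],0]
    - [[0.3,-5,0],0]
    - [[0.3,-9,0],0]
    - [[0.3,-13,0],0]
    - [[0.3,-17,0],0]
    - [[0.3,-21,0],0]
    - [[0.3,-25,0],0]
    - [[0.3,-29,0],0]

```text
time: 8.8
tool_pos: [641.6, -106.6, 66.7]
tcp_rot: [166.9, 89.7, -22.8]
ft_force: [-0.6, -4.9, 5.2]
finger_gap: 55.8
```

```bash
python3 - <<'E'
from h import *
np.set_printoptions(suppress=True,precision=2)
s=r.sense();go([*lw(60),66.5]);print(lane(s["tool_pos"]),"Flane",s["ft_force"][:2]@U,s["ft_force"][:2]@V)
E
```

```text
t 8.8 pos [ 641.6  -106.57   66.75] yaw -99.68060391261935 F [-0.63 -4.85  5.17] gap 55.79965929571518 q [-13.92  22.05  85.84  -0.05  71.77  85.78]
tiltx [ 0.01 -0.   -1.  ] delta tool [  0.1  -96.9    3.39] turn -0.030603912619312723
[-36.9  -3.3] Flane -4.888857550700783 -0.1957755296919808
```

Emit:
move_arm:
  deltas:
    - [[0,-3,0],0]
    - [[0,-6,0],0]
    - [[0,-10,0],0]
    - [[0,-14,0],0]
    - [[0,-18,0],0]
    - [[0,-22,0],0]
    - [[0,-26,0],0]
    - [[0,-30,0],0]
    - [[0,-34,0],0]
    - [[0,-38,0],0]

```text
time: 10.05
tool_pos: [648.0, -70.2, 66.7]
tcp_rot: [152.9, 89.6, -36.8]
ft_force: [0.3, -8.3, 2.6]
finger_gap: 56.4
```

```bash
cat >> h.py <<'E'
def st():
    s=r.sense();print(round(s["time"],2),"lane",lane(s["tool_pos"]),"z",round(s["tool_pos"][2],1),"Fx,Fy,Fz lane",np.round([s["ft_force"][:2]@U,s["ft_force"][:2]@V,s["ft_force"][2]],1),"gap",round(s["finger_gap"],1))
    return s
E
python3 -c "
from h import *
st();o=look('c')
im=o['scene'][0][130:280,160:330];im2=o['side'][0][130:270,270:390]
cv2.imwrite('pics/c.png',np.hstack([cv2.resize(im,(450,400),interpolation=2),cv2.resize(im2,(340,400),interpolation=2)]))"
```

```text
10.05 lane [ 0.  -3.6] z 66.7 Fx,Fy,Fz lane [-8.1 -1.7  2.6] gap 56.4
```

View pics/c.png

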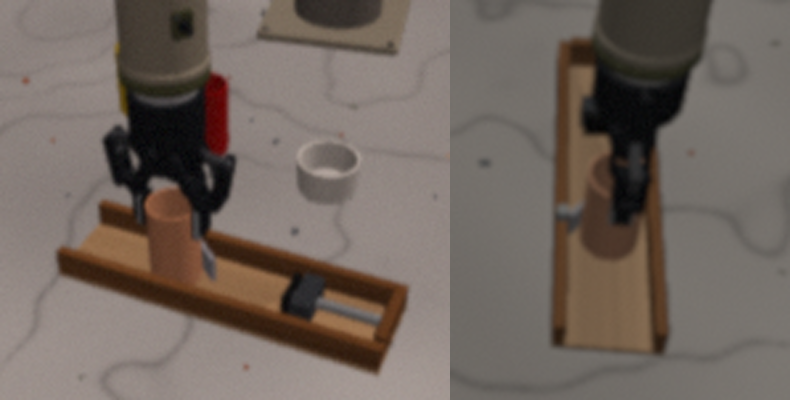

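The cup is in the lane, upright, and pushing the flap at left crop (208,262) partly open. The fingers are above the flap.

Emit:
move_arm:
  deltas:
    - [[0,-3,0],0]
    - [[0,-6,0],0]
    - [[0,-10,0],0]
    - [[0,-14,0],0]
    - [[0,-18,0],0]
    - [[0,-22,0],0]
    - [[0,-26,0],0]
    - [[0,-30,0],0]
    - [[0,-34,0],0]
    - [[0,-38,0],0]

```text
time: 11.4
tool_pos: [655.0, -32.8, 66.8]
tcp_rot: [155.4, 89.5, -34.3]
ft_force: [1.1, -7.5, 2.8]
finger_gap: 56.3
```

Emit:
move_arm:
  deltas:
    - [[0,-3,0],0]
    - [[0,-6,0],0]
    - [[0,-10,0],0]
    - [[0,-14,0],0]
    - [[0,-18,0],0]
    - [[0,-22,0],0]
    - [[0,-26,0],0]
    - [[0,-28,0],0]
    - [[0,-30,0],0]
    - [[0,-31,0],0]

```text
time: 12.65
tool_pos: [660.5, -2.1, 66.9]
tcp_rot: [157.1, 89.5, -32.6]
ft_force: [2.2, -3.4, 2.9]
finger_gap: 56.1
```

```bash
python3 -c "
from h import *
st()"
```

```text
12.65 lane [69.3 -4.4] z 66.9 Fx,Fy,Fz lane [-3.  -2.8  2.9] gap 56.1
```

Emit:
move_arm:
  deltas:
    - [[0,-1.5,0],0]
    - [[0,-3,0],0]
    - [[0,-4.5,0.5],0]
    - [[0,-6,0.5],0]
    - [[0,-7.5,1],0]
    - [[0,-9,1],0]
    - [[0,-10,1],0]

```text
time: 13.52
tool_pos: [660.8, 7.9, 66.7]
tcp_rot: [153.0, 89.5, -36.7]
ft_force: [-0.3, -5.4, 4.5]
finger_gap: 56.3
```

Emit:
move_arm:
  deltas:
    - [[0,-1.2,0],0]
    - [[0,-2.4,0],0]
    - [[0,-3.6,0],0]
    - [[0,-4.8,0],0]

```text
time: 14.02
tool_pos: [661.3, 12.4, 66.7]
tcp_rot: [147.1, 89.6, -42.6]
ft_force: [-1.2, -5.7, 5.3]
finger_gap: 56.0
```

Emit:
move_arm:
  deltas:
    - [[-0.2,-1.2,0],0]
    - [[-0.2,-2.4,0],0]
    - [[-0.2,-3.6,0],0]
    - [[-0.2,-4.8,0],0]

```text
time: 14.52
tool_pos: [662.0, 17.2, 66.7]
tcp_rot: [144.9, 89.6, -44.7]
ft_force: [-1.2, -5.3, 4.5]
finger_gap: 56.3
```

Emit:
move_arm:
  deltas:
    - [[-0.2,-1.2,0],0]
    - [[-0.2,-2.4,0],0]
    - [[-0.2,-3.6,0],0]
    - [[-0.2,-4.8,0],0]

```text
time: 15.02
tool_pos: [662.7, 22.2, 66.7]
tcp_rot: [144.3, 89.6, -45.4]
ft_force: [0.3, -3.6, 2.5]
finger_gap: 55.8
```

Emit:
move_arm:
  deltas:
    - [[0,-1.2,0],0]
    - [[0,-2.4,0],0]
    - [[0,-3.6,0],0]
    - [[0,-4.8,0],0]

```text
time: 15.52
tool_pos: [663.5, 27.0, 66.7]
tcp_rot: [144.5, 89.6, -45.2]
ft_force: [0.0, -4.3, 3.2]
finger_gap: 56.2
```

Emit:
move_arm:
  deltas:
    - [[0,-1.2,0],0]
    - [[0,-2.4,0],0]
    - [[0,-3.6,0],0]
    - [[0,-4.8,0],0]

```text
time: 16.02
tool_pos: [664.2, 30.8, 66.7]
tcp_rot: [135.0, 89.5, -54.7]
ft_force: [-1.6, -8.6, 3.9]
finger_gap: 56.1
```

Contact: the force rose from 4.3 to 8.7 N and the motion lagged. I press slightly further and hold.

Emit:
move_arm:
  deltas:
    - [[0,-0.5,0],0]
    - [[0,-1,0],0]
    - [[0,-1.3,0],0]
    - [[0,-1.3,0],0]

```text
time: 16.52
tool_pos: [664.2, 31.1, 66.7]
tcp_rot: [127.9, 89.5, -61.8]
ft_force: [-1.4, -7.8, 4.6]
finger_gap: 56.0
```

Emit:
move_arm:
  deltas:
    - [[0,-1,0],0]
    - [[0,-1.6,0],0]
    - [[0,-2.2,0],0]
    - [[0,-2.2,0],0]

```text
time: 17.02
tool_pos: [664.4, 32.2, 66.7]
tcp_rot: [121.5, 89.4, -68.2]
ft_force: [-1.3, -8.4, 3.4]
finger_gap: 55.9
```

Emit:
move_arm:
  deltas:
    - [[0,-1,0],0]
    - [[0,-1.8,0],0]
    - [[0,-2.2,0],0]
    - [[0,-2.2,0],0]
    - [[0,-2.2,0],0]

```text
time: 17.65
tool_pos: [664.6, 33.1, 66.6]
tcp_rot: [115.6, 89.3, -74.2]
ft_force: [-2.8, -8.9, 4.2]
finger_gap: 55.9
```

```bash
python3 -c "
from h import *
st()
W=o=look('d')
im=o['scene'][0][130:280,180:350];im2=o['side'][0][110:250,280:400]
cv2.imwrite('pics/d.png',np.hstack([cv2.resize(im,(450,400),interpolation=2),cv2.resize(im2,(340,400),interpolation=2)]));st()"
```

```text
17.65 lane [104.6  -2.6] z 66.6 Fx,Fy,Fz lane [-9.2  1.2  4.2] gap 55.9
17.75 lane [104.6  -2.6] z 66.6 Fx,Fy,Fz lane [-9.2  1.   3.9] gap 56.5
```

View pics/d.png

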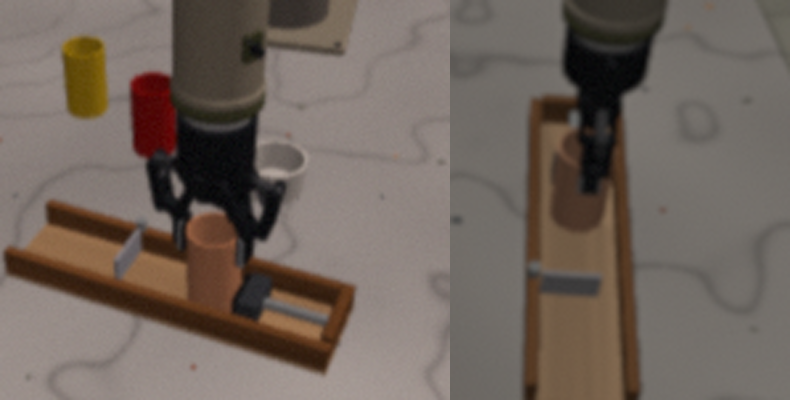

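The flap is shut behind the cup, and the cup is upright against the pad. The estimated pad force is only about 4 N, so I press a little more and hold.

Emit:
move_arm:
  deltas:
    - [[-0.1,-1,0],0]
    - [[-0.1,-1.8,0],0]
    - [[-0.1,-2.4,0],0]
    - [[-0.1,-2.9,0],0]
    - [[-0.1,-2.9,0],0]
    - [[-0.1,-2.9,0],0]

```text
time: 18.5
tool_pos: [664.8, 34.2, 66.7]
tcp_rot: [109.4, 89.2, -80.4]
ft_force: [-3.5, -11.6, 4.2]
finger_gap: 56.4
```

Emit:
move_arm:
  deltas:
    - [[0,-1.5,0],0]
    - [[0,-1.5,0],0]
    - [[0,-1.5,0],0]
    - [[0,-1.5,0],0]
    - [[0,-1.5,0],0]

```text
time: 19.12
tool_pos: [664.8, 34.0, 66.7]
tcp_rot: [105.4, 89.1, -84.4]
ft_force: [-2.5, -10.6, 3.8]
finger_gap: 56.4
```

Emit:
move_arm:
  deltas:
    - [[0,-1,0],0]
    - [[0,-0.5,0],0]
    - [[0,0,0],0]
    - [[0,0,0],0]

```text
time: 19.62
tool_pos: [664.5, 32.9, 66.6]
tcp_rot: [102.9, 89.0, -87.0]
ft_force: [-1.9, -8.5, 3.6]
finger_gap: 56.4
```

Emit:
move_arm:
  deltas:
    - [[0,0,0],0]
    - [[0,0,0],0]
    - [[0,0,0],0]
    - [[0,0,0],0]
    - [[0,0,0],0]
    - [[0,0,0],0]
    - [[0,0,0],0]
    - [[0,0,0],0]
  jaw: 1

```text
time: 20.62
tool_pos: [664.5, 32.8, 66.6]
tcp_rot: [102.9, 89.0, -87.0]
ft_force: [0.8, 0.6, 0.4]
finger_gap: 85.2
```

Emit:
move_arm:
  deltas:
    - [[-5,0,0],0]
    - [[-20,0,0],0]
    - [[-45,0,0],0]
    - [[-80,0,0],0]
    - [[-115,0,0],0]
    - [[-140,0,0],0]
    - [[-150,0,0],0]
    - [[-150,0,0],0]
    - [[-150,0,0],0]

```text
time: 21.75
tool_pos: [663.7, 35.3, 215.1]
tcp_rot: [95.2, 89.0, -94.7]
ft_force: [-1.5, -0.1, -0.8]
finger_gap: 85.5
```

```bash
python3 -c "
from h import *
st();o=look('e')
for n,(im,W) in o.items():
    c=im.astype(int);a=lw(104)
    m=(c[...,2]-c[...,0]>30)&(np.hypot(W[...,0]-a[0],W[...,1]-a[1])<45)&(W[...,2]>60)&(W[...,2]<115);q=W[m]
    print(n,'rim z',np.percentile(q[:,2],[50,98]),'circ',circ(q[q[:,2]>92][:,:2]),lane(circ(q[q[:,2]>92][:,:2])[0]))
im=o['scene'][0][100:280,150:350];im2=o['side'][0][90:370,190:390]
cv2.imwrite('pics/e.png',np.hstack([cv2.resize(im,(460,414),interpolation=2),cv2.resize(im2,(300,414),interpolation=2)]))"
```

```text
21.75 lane [106.7  -1.3] z 215.1 Fx,Fy,Fz lane [-0.4  1.4 -0.8] gap 85.5
scene rim z [ 83.77228392 100.51221443] circ (array([664.00147958,  29.46469939]), np.float64(26.506932615619537)) [101.   -2.6]
side rim z [ 84.28163258 102.23063973] circ (array([659.7505567 ,  30.22152113]), np.float64(26.304155920305945)) [101.    1.7]
```

View pics/e.png

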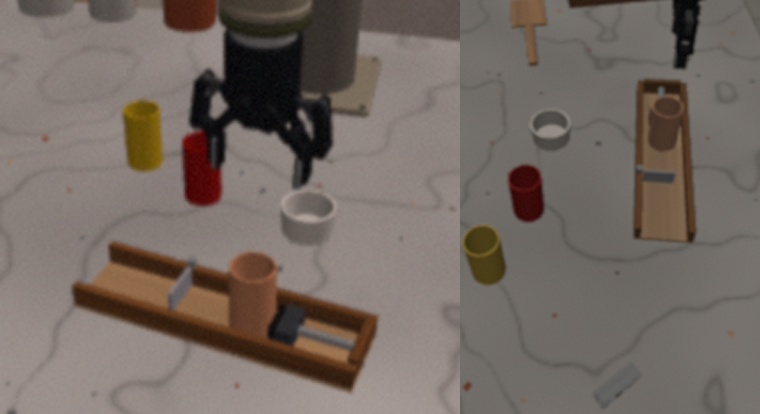

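The cup stands upright against the pad at (288,322), the flap at (182,284) is shut, and the bystanders are in place.

```bash
python3 -c "
from bench import r
print(r.hand_in())"
```

```text
the job is handed in; nothing more can be done
None
```

The copper cup is put away in the lane, standing against the pad with the flap shut behind it, and the job is handed in at about 22 s of the 54 s allowed.

- **Placing and sliding:** I gripped the cup near the top with the fingers in line with the lane and set it down in the mouth at lane x of about -65 mm. I then slid it along the floor without lifting. The cup itself pushed the flap open.
- **Pressing the pad:** I felt for the pad at about 10 mm/s and pressed until the total force was 12 N. I estimate about 7 N of that was on the pad, since sliding drag alone had read 4 to 5 N. I held it for about a second, eased back slightly, let go and rose straight up.
- **Last checks:** Both cameras put the cup upright at lane x of about 101 mm, which is also about where the pad was first felt. The force reading after letting go was near zero. The ramekin, clip, peel and the red and yellow cups looked unmoved.
- **Disagreements:** The two cameras differ by about 4 mm on the cup's sideways position (-2.6 and +1.7 mm), which is roughly their calibration error. The force on the pad is an estimate, because drag could not be measured separately. I judged the cup's contact with the pad after release by eye and position only.

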